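# Clear the laptop base and hold its display at 60 degrees

### The job

Lift the steel touchpad bracket out of its pocket in the stripped laptop, without dropping it, and lay it flat in the plain blue tray, bridge upwards. Then take hold of the display, whose worn hinges no longer carry it, lower it to 60 degrees open (90 is upright, 0 is shut) and finish while still holding it there with the gripper so that the hinge screws can be reached: never let it fall shut. Leave the other things on the table where they are.

Things in the scene. Friction and masses are not known exactly. Their poses are not given: they have to be found in the camera images.
- laptop: Black laptop base, fixed to the table, 210 (its x) x 290 (its y) x 22 mm high, without keyboard. Origin: centre of the underside on the table; x points from its front edge (robot side) to its hinge edge, z up. A rectangular pocket 66 (x) x 102 (y) mm, 12 mm deep (floor 10 mm above the table), is centred at x = -35 mm, y = 0.
- hinge_axis (a point): Middle of the display's hinge axis, 27 mm above the table, at x = +100 mm of the laptop base; fixed to the base, its axes are those of the base. The hinge axis runs along the base's y.
- display_edge (a point): Middle of the free edge of the display (grey slab 196 x 288 x 9 mm, about 0.45 kg, dark screen facing the robot), 200 mm from the hinge axis, halfway through the thickness; pinch it here across the thickness. Its -x points from the hinge to this edge, y along the hinge, z out of the back. The hinge axis lies 4.5 mm in front of the slab's mid-plane: screen face z = -4.5 mm, back +4.5 mm from here.
- display (a joint): Opening angle of the display in rad: 0 shut flat on the base, 1.571 upright, 1.95 leaned back against its stop; 60 degrees is 1.047. Hinge friction keeps the display where it is within about 12 degrees of upright (it starts within 8); further forward it falls shut.
- bracket: Loose bright steel bracket, about 90 g: plate 60 (x) x 96 (y) x 3 mm with a raised bridge along y in its middle, 16 mm wide (x), 56 mm long, top 26 mm above the underside. Origin: centre of the underside. Starts in the laptop's pocket with about 3 mm of play, bridge up and 14 mm above the deck. Pinch the bridge across x.
- tray: Plain blue open tray without dividers, fixed, 150 (x) x 130 (y) x 28 mm, walls 4 mm, floor 4 mm. Origin: centre of the underside, z up. It stands left or right of the laptop (the white organiser is on the other side).
- organiser: White screw organiser with dividers, fixed, 150 x 130 x 28 mm, origin at the centre of the underside. Not used.
- screwdriver: Loose grey-handled screwdriver lying on the table left of the laptop, about 200 mm long, origin under its middle. Leave alone.
- screw_pot: Loose amber cup 64 mm across, 45 mm high, origin centre of underside. Leave alone.
- memory: Loose green memory module 30 x 68 x 4 mm, origin centre of underside. Leave alone.
Mind the look-alikes: they are no part of the job. There is more than one size of the bracket; the one meant has the size given above.

How it is judged (in metres and radians):
On the way, in this order (a step that is already met when the one before it is completed fails the run):
1. the bracket is lifted clear of the laptop by the gripper (height (world z) of bracket above 0.05 m and contact force between the fingers and bracket above 0.5 N), for 0.2 s.
2. the bracket lies flat in the blue tray, bridge up, released, with the display not yet lowered (x of bracket in the frame of tray between -0.045 and 0.045 m and y of bracket in the frame of tray between -0.045 and 0.045 m and z of bracket in the frame of tray below 0.01 m and angle between bracket's own z axis and vertical below 0.12 rad and contact force between the fingers and bracket below 0.1 N and linear speed of bracket below 0.03 m/s and value of joint display above 1.25 rad), for 0.2 s.
At the end, for the whole second after the job is handed in: The fingers hold the display still at 60 degrees open, within 6 degrees, touching it with more than 0.5 N, and nothing else props it; the bracket rests flat (within 7 degrees, bridge up) and untouched on the blue tray's floor, its centre within 45 mm of the tray's centre along each tray side (value of joint display between 0.942 and 1.152 rad and velocity of joint display between -0.1 and 0.1 rad/s and contact force between the fingers and display above 0.5 N and contact force between bracket and display below 0.05 N and x of bracket in the frame of tray between -0.045 and 0.045 m and y of bracket in the frame of tray between -0.045 and 0.045 m and z of bracket in the frame of tray below 0.01 m and angle between bracket's own z axis and vertical below 0.12 rad and contact force between the fingers and bracket below 0.1 N and linear speed of bracket below 0.03 m/s); the arm keeps its last pose, push and grip.
It fails at once if the display falls below 40 degrees open (value of joint display below 0.7 rad).
It fails at once if the bracket is dropped from above 100 mm (height (world z) of bracket above 0.1 m and contact force between the fingers and bracket below 0.02 N).
It fails at once if one of the loose bystanders (screwdriver, screw pot, memory) is moved by more than 30 mm (distance of any of screwdriver, screw_pot, memory from where it was at the start of the episode above 0.03 m).
It also fails if it takes over 48 s, if anything falls off the work surface, if the arm or the gripper's body presses on something with over 40 N, if the wrist force passes 120 N, or if a joint passes its speed limit or range.

### The arm

A 6-joint arm with a two-finger parallel gripper is mounted at the origin on the work surface. World frame = base frame: x ahead of the robot, y to its left, z up, the work surface at z = 0. Lengths are in m, angles in degrees, forces in N, time in s.
With the tool pointing down it reaches from about 0.35 to 0.875 m from the base axis. Payload 4.2 kg.
Tool frame: the origin (TCP) lies on the centre line of the jaws, within the pads' length; the fingertips stand 25 mm ahead of it and the grasp point (between the pads) lies 6 mm ahead of it (finger_overhang is the distance from the TCP to the fingertips, in m); z points along the fingers, y is the line along which they close (so a half turn about z gives the same grasp; the last joint's range is limited). The gripper opens to 87 mm and grips with 3 to 60 N. Pads are 19 mm wide; open, the fingers measure 117 mm over their backs; the gripper's body (75 mm by 190 mm) begins 51 mm behind the grasp point.
Start: joints at [82.712, 22.042, 0.453, 0, -68.411, -14.817], TCP at [0.235, 0.579, 0.248] pointing down, gripper open.
Joint ranges: [-179.83, 179.83], [-69.29, 118.12], [-61.27, 80.66], [-181.25, 117.63], [-171.15, -9.14], [-177.46, 177.46]. Speed limits (degrees/s): [159.86, 159.86, 180, 180, 180, 180].

### API

Orientations are given as a 3x3 rotation matrix whose columns are the frame's x, y, z axes.
In Python, from station import sense, capture, finish_job, spot_in, tip_of, finger_overhang gives the robot as it stands. The module is installed in compiled form; this text tells all that it offers.
- The arm moves only by the tool servo_tool, never from a script. Its arguments are lists of equal length, an entry for each row: "slide": the shift along the tool's x, y, z in m, a list of three; "spin": the turn about the tool's z in degrees; "grip": the closure, from 0 (fully open) to 1 (shut). A call has exactly 5 rows; each row is the pose to reach, as a shift and turn from the pose commanded when the call began, along the tool's axes at that moment; what a row does not reach only later rows make up. A row lasts 1/12 s, in which the tool goes at most 41.7 mm and 7.16 degrees, less where a joint would pass 70% of its speed; a pose out of reach is approached as far as the arm can. A call with a gripper value outside its range is refused whole. The fingers move at their own pace and stop on an object; the grip force is fixed at half the most. Time passes only in rows, so rows that repeat a pose let the fingers close, or fill a call up. It gives the time, the measured TCP pose, the force, the opening and the grip force at its end, in the units of the state.
- sense(): the state, without advancing time (a new reading comes with each control period).
- capture(name): name is "scene" or "top" or "wrist"; returns a dict with "pixels" (384x512x3 uint8, blue, green, red), "depth" (384x512 float32, m along the optical axis (not along the pixel's ray), 0 where there is no reading), "fx", "fy", "cx", "cy" (pixels), "k1" (the pictures are not rectified: a ray, as slopes to the right and down, at radius r is drawn at 1 + k1 r^2 times it, then the intrinsics apply), "R" (3x3) and "t" (3): a world point X has camera coordinates R X + t; the wrist camera has in their place "hand_eye" (4x4, takes a point from camera to tool coordinates, whose origin is the TCP and whose axes are the flange's). Camera axes: x right, y down, z forward; pixel columns grow to the right and rows downward; lengths in m; the calibration is good to about 2 mm. A picture is of the moment at which its call begins: read the wrist's pose just before it.
- finish_job(): hands the job in; it is judged then, once.
Trained networks look in the newest picture that a camera, given by its name, has taken for a name from the list of things; names that differ only in an ending like _2 or _b are one class to them, and where a whole thing is asked for, a point or a joint stands for the part that bears it (a point fixed in the world has none). Each returns a list of dicts, best first, with "conf" (0 to 1); they miss things now and then, are a little off and sometimes report something else, mostly with a low value. They report only what shows in the picture. A call takes as long as a camera call. They do not tell look-alikes from the thing itself.
- spot_in(thing, camera): "point" ([x, y, z] in m, in world coordinates, good to about 4 mm: the middle of the surface that is visible of it).
- tip_of(thing, camera): "point" ([x, y, z] in m, in world coordinates, good to about 4 mm: a listed point, or the origin of a listed thing).
The state is a dict: "time_s": time; "joints": joint angles; "joint_velocities": joint speeds; "effort": joint torques, N m; "tcp_pos": TCP position; "ee_rot": TCP orientation; "wrist_force": force on the tool from outside, world axes, zero at the start; "moment": the same for the moment, N m; "gripper_width": opening from 0.0 (shut) to 1.0 (fully open); "gripper_force": force on a finger pad.
Only numpy, scipy, OpenCV 4.12 (cv2) and the standard library are available. Lean on these libraries where they do the work, as an engineer would, in place of code of your own. Each camera call takes 0.05 s, during which the arm holds its last target. There are 200 camera calls.

## Working session

There is one attempt and no reset: what is moved stays moved. The work goes in short steps, Python scripts to look and compute and a tool call to move; the robot and the scene stay as the last step left them, time stands still between calls to the robot, and variables do not carry over. Pictures are saved under pics/ and viewed, at most 10 in all, crops included, and the job is handed in when it is done.

Besides the shell and the picture viewer there is one more tool, called after "Emit:" as a command line: name --pt "numbers of a row" for each row, then --argument value for the rest. servo_tool: Moves the arm, as the interface text tells. Its arguments: {"type":"object","properties":{"slide":{"type":"array"},"spin":{"type":"array"},"grip":{"type":"array"}},"required":["slide","spin","grip"]}

```bash
mkdir -p pics; cat > h.py <<'E'
import numpy as np, cv2
from station import *
def world(c, u, v, d, st=None):
    K=np.array([[c['fx'],0,c['cx']],[0,c['fy'],c['cy']],[0,0,1]]); 
    p=cv2.undistortPoints(np.float64([[[u,v]]]),K,np.float64([c['k1'],0,0,0]))[0,0]
    X=np.array([p[0]*d,p[1]*d,d])
    if 'R' in c: return np.array(c['R']).T@(X-np.array(c['t']))
    H=np.array(c['hand_eye']); X=H[:3,:3]@X+H[:3,3]
    return np.array(st['ee_rot'])@X+np.array(st['tcp_pos'])
def cloud(c, st=None):
    h,w=c['depth'].shape; u,v=np.meshgrid(np.arange(w),np.arange(h))
    K=np.array([[c['fx'],0,c['cx']],[0,c['fy'],c['cy']],[0,0,1]])
    p=cv2.undistortPoints(np.float64(np.stack([u,v],-1)).reshape(-1,1,2),K,np.float64([c['k1'],0,0,0])).reshape(h,w,2)
    d=c['depth'][...,None].astype(float); X=np.concatenate([p*d,d],-1)
    if 'R' in c: return (X-np.array(c['t']))@np.array(c['R'])
    H=np.array(c['hand_eye']); X=X@H[:3,:3].T+H[:3,3]
    return X@np.array(st['ee_rot']).T+np.array(st['tcp_pos'])
E
python3 - <<'E'
from h import *
np.set_printoptions(precision=3,suppress=True)
s=sense(); print(s['time_s'],np.array(s['ee_rot']),s['tcp_pos'],s['gripper_width'],finger_overhang)
ims={}
for n in ['scene','top']:
    c=capture(n); cv2.imwrite(f'pics/{n}0.png',c['pixels']); np.savez(f'{n}0.npz',**c)
    for t in ['laptop','hinge_axis','display_edge','bracket','tray','organiser','screwdriver','screw_pot','memory']:
        print(n,t,[(np.round(r['point'],3).tolist(),round(r['conf'],2)) for r in tip_of(t,n)][:4])
print('spot',[(np.round(r['point'],3).tolist(),round(r['conf'],2)) for r in spot_in('bracket','top')])
E
```

```text
0.0 [[ 0.926 -0.376 -0.001]
 [-0.376 -0.926 -0.002]
 [ 0.     0.002 -1.   ]] [0.235 0.579 0.246] 0.99743048568583 0.025
scene laptop [([0.533, -0.008, 0.004], 0.94)]
scene hinge_axis [([0.636, -0.024, 0.031], 0.83)]
scene display_edge [([0.636, -0.032, 0.227], 0.94)]
scene bracket [([0.325, -0.121, -0.004], 0.82), ([0.296, 0.203, 0.001], 0.79), ([0.499, -0.001, 0.012], 0.63)]
scene tray [([0.43, -0.336, 0.001], 0.6)]
scene organiser [([0.509, 0.328, -0.002], 0.8)]
scene screwdriver [([0.681, 0.432, -0.001], 0.72), ([0.509, 0.327, -0.0], 0.68)]
scene screw_pot [([0.648, -0.441, 0.006], 0.7)]
scene memory [([0.677, -0.304, -0.001], 0.66)]
top laptop [([0.533, -0.008, -0.0], 0.58)]
top hinge_axis [([0.634, -0.029, 0.028], 0.56)]
top display_edge [([0.64, -0.029, 0.227], 0.61)]
top bracket [([0.501, -0.002, 0.012], 0.76), ([0.324, -0.122, -0.004], 0.68)]
top tray [([0.434, -0.339, 0.005], 0.86)]
top organiser [([0.512, 0.322, 0.002], 0.58), ([0.672, -0.304, -0.004], 0.22)]
top screwdriver [([0.681, 0.429, -0.004], 0.55)]
top screw_pot [([0.646, -0.437, -0.004], 0.5)]
top memory [([0.674, -0.303, -0.003], 0.51), ([0.632, -0.027, 0.024], 0.45)]
spot [([0.496, -0.003, 0.012], 0.78), ([0.298, 0.198, -0.0], 0.75), ([0.325, -0.124, -0.001], 0.64)]
```

View pics/top0.png

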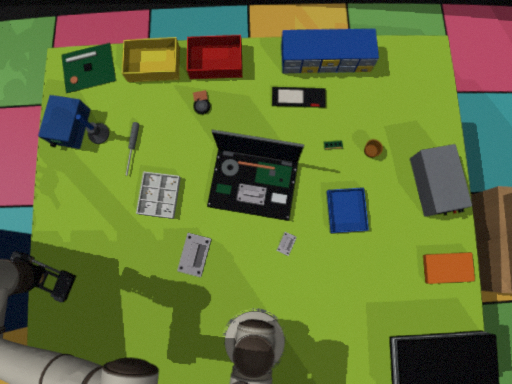

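View pics/scene0.png

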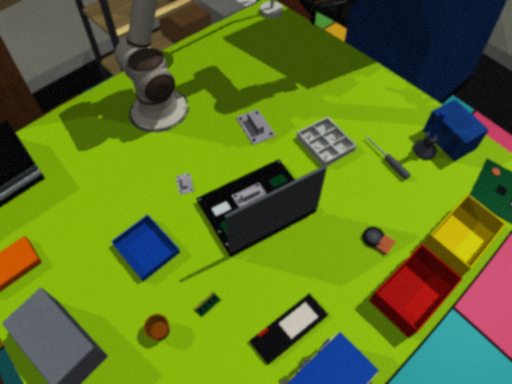

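Top picture: three brackets. One is in the laptop pocket at (252,194), a bigger one on the table at (195,255), and a small one at (286,243). The one in the pocket fits, since it has the pocket's size and position. The plain blue tray is at (347,210) and the organiser at (158,195). I'll measure them and confirm with a crop.

```bash
python3 - <<'E'
from h import *
np.set_printoptions(precision=4,suppress=True)
c={k:v for k,v in np.load('top0.npz').items()}
W=cloud(c); im=c['pixels']; hsv=cv2.cvtColor(im,cv2.COLOR_BGR2HSV)
def rect(m,name):
    p=W[m][:,:2].astype(np.float32); (cx,cy),(w,h),a=cv2.minAreaRect(p*1000); print(name,len(p),cx,cy,w,h,a,'z',np.percentile(W[m][:,2],[5,50,95]))
u,v=np.meshgrid(np.arange(512),np.arange(384)); box=lambda a,b,cc,d:(u>=a)&(u<b)&(v>=cc)&(v<d)
blue=(hsv[...,0]>100)&(hsv[...,0]<130)&(hsv[...,1]>120)
rect(box(320,375,180,240)&blue,'tray')
green=(hsv[...,0]>30)&(hsv[...,0]<50)&(hsv[...,1]>150)
ok=(c['depth']>0)
rect(box(200,310,125,225)&~green&ok&(W[...,2]>.012)&(W[...,2]<.03),'laptop deck')
rect(box(200,310,120,170)&ok&(W[...,2]>.06)&(W[...,2]<.3),'display')
rect(box(235,270,180,208)&ok&(W[...,2]>.030)&(W[...,2]<.05),'bridge')
bright=(hsv[...,1]<70)&(hsv[...,2]>110)
for b,n in [((234,270,180,210),'br mid'),((175,215,230,280),'br big'),((275,298,230,258),'br small')]:
    m=(box(*b)&~green&ok); m=m if n!='br mid' else m&bright&(W[...,2]<.06)
    rect(m,n)
d=box(200,310,120,170)&ok&(W[...,2]>.205); print('disp top edge', W[d].mean(0),d.sum())
cv2.imwrite('pics/crop.png',np.hstack([cv2.resize(im[125:225,200:310],None,fx=5,fy=5,interpolation=2)[:500],]))
m=box(250,252,120,225); 
for vv in range(128,222,3): print(vv,W[vv,252],im[vv,252])
E
```

```text
tray 1603 397.294921875 -205.44728088378906 171.2564239501953 417.8946228027344 15.061888694763184 z [-0.0007  0.0045  0.0281]
laptop deck 4376 533.8448486328125 -7.5836181640625 288.51300048828125 207.43577575683594 78.7212905883789 z [0.0156 0.0222 0.0274]
display 1529 635.8753051757812 -28.985626220703125 288.6099853515625 12.147176742553711 78.38372039794922 z [0.0722 0.1693 0.2285]
bridge 77 501.1506652832031 -2.665250778198242 55.426517486572266 16.562219619750977 77.71869659423828 z [0.0315 0.0365 0.0407]
br mid 374 500.489013671875 -2.6545753479003906 93.0607681274414 58.248172760009766 78.683349609375 z [0.009  0.0142 0.0379]
br big 1065 295.28802490234375 203.02081298828125 91.7765884399414 141.97486877441406 73.89746856689453 z [-0.0009  0.0051  0.0385]
br small 317 324.47027587890625 -118.822998046875 50.013553619384766 76.6309814453125 63.69695281982422 z [-0.0031  0.0025  0.0206]
disp top edge [ 0.6347 -0.0295  0.222 ] 476
128 [ 0.7461 -0.0116  0.0013] [ 46 152 120]
131 [ 0.7355 -0.0112 -0.0011] [ 48 155 122]
134 [ 0.7221 -0.011   0.0046] [ 46 151 121]
137 [ 0.6379 -0.0
[... 495 characters left out ...]
  0.0234] [17 15 14]
176 [ 0.5625 -0.007   0.0197] [15 17 11]
179 [ 0.5524 -0.0066  0.0163] [12  9  8]
182 [ 0.54   -0.0064  0.0242] [22 20 18]
185 [ 0.5325 -0.0059  0.0079] [72 68 68]
188 [ 0.5203 -0.0057  0.0152] [133 128 130]
191 [ 0.5051 -0.0058  0.0403] [147 143 146]
194 [ 0.496  -0.0054  0.0321] [150 145 149]
197 [ 0.4883 -0.0049  0.015 ] [137 130 134]
200 [ 0.4783 -0.0045  0.0111] [148 144 147]
203 [ 0.4659 -0.0044  0.023 ] [65 64 65]
206 [ 0.455  -0.0042  0.0259] [22 21 24]
209 [ 0.4451 -0.0038  0.022 ] [20 18 18]
212 [ 0.4346 -0.0035  0.0225] [25 20 23]
215 [ 0.4267 -0.0029  0.0007] [ 42 150 119]
218 [ 0.4161 -0.0026  0.0015] [ 50 167 134]
221 [ 0.4052 -0.0024  0.0042] [ 52 170 136]
```

View pics/crop.png

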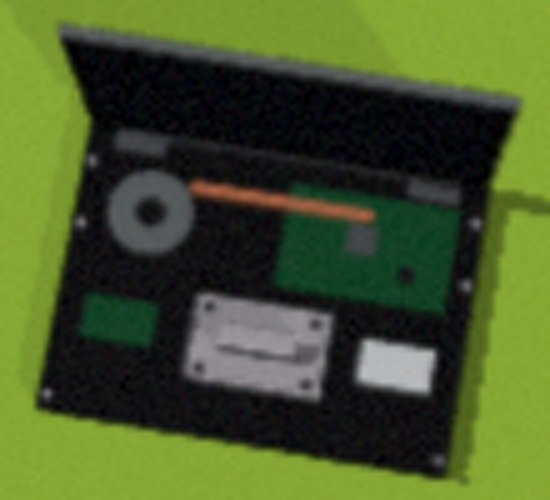

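Picture check: the crop shows the pocket bracket (plate 93x58 mm, bridge 55x16 mm), so it's the right one. The table brackets measure about 142x92 mm and 77x50 mm, so they are look-alikes. Laptop yaw is about -11.5°. Next I'll write a planner that splits a move into calls.

```bash
cat >> h.py <<'E'
def plan(p, yaw, n=None, st=None):
    "calls (slide,spin at row 5) bringing TCP to p with tool y at yaw deg; tool down"
    st=st or sense(); R=np.array(st['ee_rot']); q=np.array(st['tcp_pos']); p=np.array(p)
    dy=(yaw-np.degrees(np.arctan2(R[1,1],R[0,1]))+90)%180-90
    n=n or int(max(np.ceil(np.linalg.norm(p-q)/.195),np.ceil(abs(dy)/34),1))
    for i in range(n):
        print('slide',np.round(R.T@(p-q)/n,4),'spin',round(-dy/n,2))
        a=np.radians(-dy/n); R=R@np.array([[np.cos(a),-np.sin(a),0],[np.sin(a),np.cos(a),0],[0,0,1]])
E
python3 - <<'E'
from h import *
np.set_printoptions(precision=4,suppress=True)
plan([.5005,-.002,.19],168.5)
c={k:v for k,v in np.load('top0.npz').items()}
W=cloud(c); hsv=cv2.cvtColor(c['pixels'],cv2.COLOR_BGR2HSV)
b=((hsv[...,0]>100)&(hsv[...,0]<130)&(hsv[...,1]>120)).astype(np.uint8); b[:, :320]=0;b[:,375:]=0;b[:180]=0;b[240:]=0
n,l,s,_=cv2.connectedComponentsWithStats(b); k=1+s[1:,4].argmax()
m=(l==k)&(W[...,2]>.015)
print(cv2.minAreaRect((W[m][:,:2]*1000).astype(np.float32)))
E
```

```text
slide [0.1161 0.1096 0.0144] spin 19.85
slide [0.1465 0.0637 0.0144] spin 19.85
slide [0.1594 0.0102 0.0144] spin 19.85
slide [ 0.1534 -0.0445  0.0144] spin 19.85
((397.294921875, -205.44723510742188), (171.25637817382812, 417.8946533203125), 15.061888694763184)
```

Emit:
servo_tool --pt "0.023 0.022 0.003" --pt "0.046 0.044 0.006" --pt "0.07 0.066 0.009" --pt "0.093 0.088 0.012" --pt "0.116 0.11 0.014" --spin '[4,8,12,16,19.85]' --grip '[0,0,0,0,0]'

```text
time_s: 1.47
tcp_pos: [0.3015, 0.432, 0.2333]
ee_rot: [[0.742, -0.671, -0.0], [-0.671, -0.742, -0.0], [0.0, 0.0, -1.0]]
wrist_force: [1.5, 0.6, -0.6]
gripper_width: 0.997
gripper_force: 0.0
```

Emit:
servo_tool --pt "0.029 0.013 0.003" --pt "0.058 0.026 0.006" --pt "0.088 0.039 0.009" --pt "0.117 0.052 0.012" --pt "0.1465 0.064 0.014" --spin '[4,8,12,16,19.85]' --grip '[0,0,0,0,0]'

```text
time_s: 1.88
tcp_pos: [0.3676, 0.2864, 0.2196]
ee_rot: [[0.47, -0.883, 0.0], [-0.883, -0.47, 0.0], [-0.0, -0.0, -1.0]]
wrist_force: [0.5, 0.3, 0.4]
gripper_width: 0.999
gripper_force: 0.0
```

Emit:
servo_tool --pt "0.032 0.002 0.003" --pt "0.064 0.004 0.006" --pt "0.096 0.006 0.009" --pt "0.128 0.008 0.012" --pt "0.159 0.01 0.014" --spin '[4,8,12,16,19.85]' --grip '[0,0,0,0,0]'

```text
time_s: 2.3
tcp_pos: [0.4341, 0.1415, 0.2057]
ee_rot: [[0.142, -0.99, 0.0], [-0.99, -0.142, 0.0], [-0.0, -0.0, -1.0]]
wrist_force: [0.4, 0.9, 0.0]
gripper_width: 1.001
gripper_force: 0.0
```

Emit:
servo_tool --pt "0.031 -0.009 0.003" --pt "0.062 -0.018 0.006" --pt "0.093 -0.027 0.009" --pt "0.124 -0.036 0.012" --pt "0.1535 -0.0445 0.014" --spin '[4,8,12,16,19.85]' --grip '[0,0,0,0,0]'

```text
time_s: 2.72
tcp_pos: [0.5005, -0.004, 0.1915]
ee_rot: [[-0.203, -0.979, 0.0], [-0.979, 0.203, 0.0], [-0.0, -0.0, -1.0]]
wrist_force: [0.6, 0.6, 0.3]
gripper_width: 1.001
gripper_force: 0.0
```

```bash
python3 - <<'E'
from h import *
np.set_printoptions(precision=4,suppress=True)
s=sense(); print(s['time_s'],s['tcp_pos'],np.degrees(np.arctan2(s['ee_rot'][1][1],s['ee_rot'][0][1])),s['joints'],s['wrist_force'])
c=capture('wrist'); print(np.array(c['hand_eye']))
cv2.imwrite('pics/w1.png',c['pixels']); np.savez('w1.npz',**c)
W=cloud(c,s); ok=c['depth']>0
near=(np.hypot(W[...,0]-.5,W[...,1])<.045)&ok
for n,a,b in [('bridge',.0305,.045)]:
    m=near&(W[...,2]>a)&(W[...,2]<b); print(n,m.sum(),W[m].mean(0),cv2.minAreaRect((W[m][:,:2]*1000).astype(np.float32)))
for t in ['bracket']: print([(np.round(r['point'],4),r['conf']) for r in tip_of(t,'wrist')])
E
```

```text
2.7167 [ 0.5005 -0.004   0.1915] 168.29119811379923 [ 18.1631  12.9021 -21.4872   0.005  -55.5922 -29.8747] [0.6419 0.6427 0.2867]
[[-0.0004 -0.9613 -0.2755  0.0759]
 [ 1.     -0.0004 -0.0003 -0.0004]
 [ 0.0002 -0.2755  0.9613 -0.1378]
 [ 0.      0.      0.      1.    ]]
bridge 895 [ 0.5012 -0.0045  0.0364] ((501.6368713378906, -3.550497055053711), (56.37911605834961, 15.02338981628418), 78.53245544433594)
[(array([ 0.5002, -0.0074,  0.0092]), 0.93), (array([ 0.3282, -0.12  ,  0.002 ]), 0.6)]
```

View pics/w1.png

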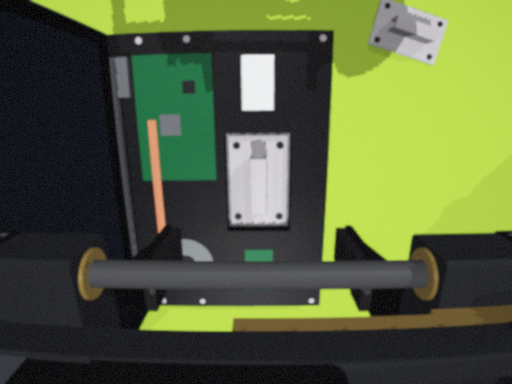

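Wrist picture: the display is at left, the pocket bracket is at (258,180) with its bridge in line with the jaws, and the small look-alike is at (408,32). The bridge centre measures (0.5014,-0.0045), so I'm descending onto it.

Emit:
servo_tool --pt "0 -0.001 0.035" --pt "0 -0.001 0.07" --pt "0 -0.001 0.105" --pt "0 -0.001 0.12" --pt "0 -0.001 0.13" --spin '[0,0,0,0,0]' --grip '[0.1,0.2,0.3,0.4,0.4]'

```text
time_s: 3.23
tcp_pos: [0.4994, -0.0025, 0.0592]
ee_rot: [[-0.199, -0.98, -0.004], [-0.98, 0.199, -0.001], [0.002, 0.004, -1.0]]
wrist_force: [-0.2, 0.3, 0.2]
gripper_width: 0.711
gripper_force: 0.0
```

Emit:
servo_tool --pt "0 0 0.006" --pt "0 0 0.0115" --pt "0 0 0.0115" --pt "0 0 0.0115" --pt "0 0 0.0115" --spin '[0,0,0,0,0]' --grip '[0.4,0.4,0.5,0.7,0.9]'

```text
time_s: 3.65
tcp_pos: [0.5016, -0.0022, 0.0509]
ee_rot: [[-0.199, -0.98, 0.002], [-0.98, 0.199, 0.001], [-0.001, -0.002, -1.0]]
wrist_force: [-0.5, 0.4, -0.2]
gripper_width: 0.452
gripper_force: 0.0
```

Emit:
servo_tool --pt "0 0 0" --pt "0 0 0" --pt "0 0 0" --pt "0 0 0" --pt "0 0 0" --spin '[0,0,0,0,0]' --grip '[1,1,1,1,1]'

```text
time_s: 4.07
tcp_pos: [0.5011, -0.0025, 0.0504]
ee_rot: [[-0.199, -0.98, 0.0], [-0.98, 0.199, 0.0], [-0.0, -0.0, -1.0]]
wrist_force: [-0.3, 0.3, 2.2]
gripper_width: 0.178
gripper_force: 30.0
```

Emit:
servo_tool --pt "0 0 -0.006" --pt "0 0 -0.02" --pt "0 0 -0.04" --pt "0 0 -0.06" --pt "0 0 -0.07" --spin '[0,0,0,0,0]' --grip '[1,1,1,1,1]'

```text
time_s: 4.48
tcp_pos: [0.5019, -0.0024, 0.1224]
ee_rot: [[-0.199, -0.98, 0.003], [-0.98, 0.199, 0.001], [-0.001, -0.003, -1.0]]
wrist_force: [1.1, -0.1, -1.2]
gripper_width: 0.177
gripper_force: 30.0
```

Emit:
servo_tool --pt "0.01 0 0" --pt "0.03 0 0" --pt "0.06 0 0" --pt "0.09 0 0" --pt "0.11 0 0" --spin '[0,0,0,0,0]' --grip '[1,1,1,1,1]'

```text
time_s: 4.9
tcp_pos: [0.477, -0.1124, 0.119]
ee_rot: [[-0.201, -0.98, -0.003], [-0.98, 0.201, 0.0], [0.001, 0.003, -1.0]]
wrist_force: [0.5, 0.1, -1.2]
gripper_width: 0.178
gripper_force: 30.0
```

```bash
python3 - <<'E'
from h import *
np.set_printoptions(precision=4,suppress=True)
s=sense(); print(s['time_s'],s['tcp_pos'],s['gripper_width'],s['gripper_force'],s['wrist_force'])
c=capture('wrist'); cv2.imwrite('pics/w2.png',c['pixels']); np.savez('w2.npz',**c)
W=cloud(c,s)
for n in ['wrist']:
    print([(np.round(r['point'],4),r['conf']) for r in tip_of('tray',n)],[(np.round(r['point'],4),r['conf']) for r in tip_of('bracket',n)])
hsv=cv2.cvtColor(c['pixels'],cv2.COLOR_BGR2HSV)
b=((hsv[...,0]>100)&(hsv[...,0]<130)&(hsv[...,1]>130)&(hsv[...,2]>50)&(c['depth']>0)&(W[...,2]>.018)&(W[...,2]<.035)&(np.hypot(W[...,0]-.432,W[...,1]+.337)<.12))
print(b.sum(),cv2.minAreaRect((W[b][:,:2]*1000).astype(np.float32)))
plan([.432,-.337,.12],168.5,st=s)
E
```

```text
4.9 [ 0.477  -0.1124  0.119 ] 0.17781708841277288 30.000570192933083 [ 0.4827  0.0667 -1.1583]
[(array([ 0.5384, -0.0084, -0.0008]), 0.41)] [(array([ 0.4753, -0.1145,  0.0774]), 0.86), (array([ 0.3282, -0.1185,  0.0027]), 0.76)]
19 ((501.1847229003906, -268.69488525390625), (1.146099328994751, 5.434782028198242), 88.24699401855469)
slide [ 0.1145 -0.0005 -0.0004] spin -0.04
slide [ 0.1145 -0.0004 -0.0004] spin -0.04
```

View pics/w2.png

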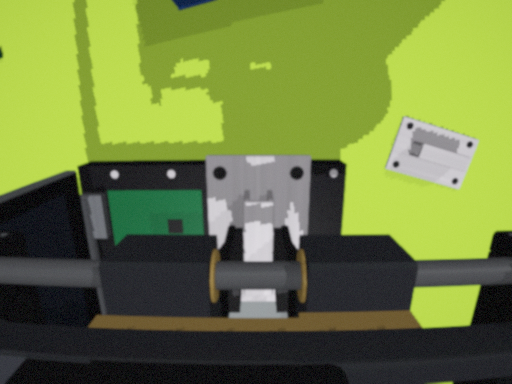

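Wrist picture: the bracket is held level under the jaws at (258,210) and the blue tray is just entering at the top, (200,2). Moving on to it.

Emit:
servo_tool --pt "0.02 0 0" --pt "0.045 0 0" --pt "0.07 0 0" --pt "0.095 0 0" --pt "0.115 0 0" --spin '[0,0,0,0,0]' --grip '[1,1,1,1,1]'

```text
time_s: 5.47
tcp_pos: [0.4557, -0.2236, 0.1195]
ee_rot: [[-0.199, -0.98, -0.001], [-0.98, 0.199, 0.0], [-0.0, 0.001, -1.0]]
wrist_force: [0.4, 0.4, -1.0]
gripper_width: 0.18
gripper_force: 30.0
```

```bash
python3 - <<'E'
from h import *
np.set_printoptions(precision=4,suppress=True)
s=sense(); print(s['time_s'],s['tcp_pos'],s['gripper_width'],s['gripper_force'],s['wrist_force'])
c=capture('wrist'); cv2.imwrite('pics/w3.png',c['pixels']); np.savez('w3.npz',**c)
W=cloud(c,s)
print([(np.round(r['point'],4),r['conf']) for r in tip_of('tray','wrist')])
capture('top'); print([(np.round(r['point'],4),r['conf']) for r in tip_of('tray','top')])
capture('scene'); print([(np.round(r['point'],4),r['conf']) for r in tip_of('tray','scene')])
b=((c['depth']>0)&(W[...,2]>.02)&(W[...,2]<.035)&(np.hypot(W[...,0]-.432,W[...,1]+.337)<.13))
print(b.sum(),cv2.minAreaRect((W[b][:,:2]*1000).astype(np.float32)))
plan([.432,-.337,.12],168.5,st=s)
E
```

```text
5.4667 [ 0.4557 -0.2236  0.1195] 0.17980644723381892 30.00073403120041 [ 0.4369  0.3743 -0.9694]
[(array([ 0.434 , -0.338 ,  0.0008]), 0.71)]
[(array([ 0.4314, -0.3397,  0.0032]), 0.6), (array([ 0.5119,  0.3253, -0.0027]), 0.18)]
[(array([ 0.43  , -0.335 , -0.0002]), 0.65), (array([ 0.6352, -0.0262,  0.2268]), 0.3)]
3674 ((433.0953674316406, -329.3307189941406), (151.086669921875, 117.73313903808594), 2.000932216644287)
slide [ 0.1158  0.0007 -0.0005] spin 0.03
```

View pics/w3.png

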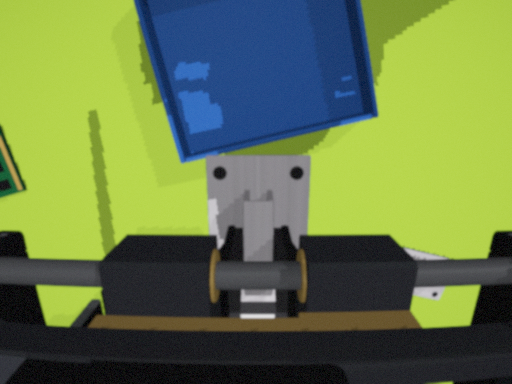

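Wrist picture: the empty blue tray has its near edge from (182,160) to (376,115), is centred ahead, and its yaw is about +2°. I'll turn the bracket 13.5° to line up with it.

Emit:
servo_tool --pt "0.02 0 0" --pt "0.05 0 0" --pt "0.08 0 0" --pt "0.105 0 0" --pt "0.117 0.0005 0" --spin '[-3,-6,-9,-12,-13.5]' --grip '[1,1,1,1,1]'

```text
time_s: 6.18
tcp_pos: [0.4326, -0.3387, 0.12]
ee_rot: [[0.037, -0.999, 0.0], [-0.999, -0.037, -0.0], [0.0, -0.0, -1.0]]
wrist_force: [0.8, 0.7, -1.0]
gripper_width: 0.181
gripper_force: 30.0
```

Emit:
servo_tool --pt "0 0 0.01" --pt "0 0 0.025" --pt "0 0 0.04" --pt "0 0 0.05" --pt "0 0 0.06" --spin '[0,0,0,0,0]' --grip '[1,1,1,1,1]'

```text
time_s: 6.6
tcp_pos: [0.4324, -0.3363, 0.0589]
ee_rot: [[0.036, -0.999, -0.001], [-0.999, -0.036, 0.001], [-0.001, 0.001, -1.0]]
wrist_force: [0.6, 0.5, -0.8]
gripper_width: 0.181
gripper_force: 30.0
```

Emit:
servo_tool --pt "0 0 0.004" --pt "0 0 0.008" --pt "0 0 0.012" --pt "0 0 0.014" --pt "0 0 0.014" --spin '[0,0,0,0,0]' --grip '[1,1,1,1,1]'

```text
time_s: 7.02
tcp_pos: [0.4323, -0.3375, 0.0459]
ee_rot: [[0.035, -0.999, -0.0], [-0.999, -0.035, 0.0], [-0.0, 0.0, -1.0]]
wrist_force: [0.3, -0.3, -1.4]
gripper_width: 0.182
gripper_force: 30.0
```

Emit:
servo_tool --pt "0 0 0.001" --pt "0 0 0.0015" --pt "0 0 0.0015" --pt "0 0 0.0015" --pt "0 0 0.0015" --spin '[0,0,0,0,0]' --grip '[1,1,1,0.6,0.4]'

```text
time_s: 7.43
tcp_pos: [0.4326, -0.3378, 0.045]
ee_rot: [[0.035, -0.999, 0.001], [-0.999, -0.035, -0.0], [0.001, -0.001, -1.0]]
wrist_force: [-0.2, -0.1, 0.3]
gripper_width: 0.259
gripper_force: 0.0
```

Emit:
servo_tool --pt "0 0 0" --pt "0 0 0" --pt "0 0 0" --pt "0 0 -0.005" --pt "0 0 -0.02" --spin '[0,0,0,0,0]' --grip '[0.3,0.3,0.3,0.3,0.3]'

```text
time_s: 7.85
tcp_pos: [0.4309, -0.3369, 0.0631]
ee_rot: [[0.034, -0.999, -0.004], [-0.999, -0.034, 0.002], [-0.002, 0.004, -1.0]]
wrist_force: [0.3, -0.4, 0.3]
gripper_width: 0.625
gripper_force: 0.0
```

Emit:
servo_tool --pt "0 0 -0.03" --pt "0 0 -0.07" --pt "0 0 -0.11" --pt "0 0 -0.15" --pt "0 0 -0.19" --spin '[0,0,0,0,0]' --grip '[0,0,0,0,0]'

```text
time_s: 8.27
tcp_pos: [0.4317, -0.3373, 0.2572]
ee_rot: [[0.035, -0.999, 0.001], [-0.999, -0.035, -0.0], [0.0, -0.001, -1.0]]
wrist_force: [1.1, -0.7, -1.3]
gripper_width: 0.964
gripper_force: 0.0
```

```bash
python3 - <<'E'
from h import *
np.set_printoptions(precision=4,suppress=True)
s=sense(); print(s['time_s'],s['tcp_pos'],s['gripper_width'],s['wrist_force'])
f=lambda t,n:print(n,t,[(np.round(r['point'],4),r['conf']) for r in tip_of(t,n)][:3])
c=capture('wrist'); f('bracket','wrist'); W=cloud(c,s)
m=(c['depth']>0)&(np.hypot(W[...,0]-.432,W[...,1]+.338)<.04); print('z',np.percentile(W[m][:,2],[5,50,95]))
c=capture('top'); f('bracket','top'); f('display_edge','top'); f('hinge_axis','top'); f('laptop','top'); W=cloud(c)
cv2.imwrite('pics/t4.png',cv2.resize(c['pixels'][120:260,200:400],None,fx=4,fy=4))
L=np.array([.534,-.0076]); ax=np.array([np.cos(np.radians(-11.5)),np.sin(np.radians(-11.5))]); ay=np.array([-ax[1],ax[0]])
Q=W[...,:2]-L; lx=Q@ax; ly=Q@ay
m=(c['depth']>0)&(abs(ly)<.14)&(W[...,2]>.06)&(W[...,2]<.215)&(abs(lx-.1)<.08)
print('front-face fit x=a*z+b',np.polyfit(W[m][:,2]-.027,lx[m],1), m.sum(), 'side fit (yaw)',np.polyfit(ly[m],lx[m],1))
c=capture('scene'); f('display_edge','scene'); f('hinge_axis','scene'); f('bracket','scene')
W=cloud(c);Q=W[...,:2]-L; lx=Q@ax; ly=Q@ay
m=(c['depth']>0)&(abs(ly)<.13)&(W[...,2]>.06)&(W[...,2]<.215)&(abs(lx-.1)<.05)
print('back face fit',np.polyfit(W[m][:,2]-.027,lx[m],1), m.sum())
plan([.636,-.0285,.31],168.5)
E
```

```text
8.2667 [ 0.4317 -0.3373  0.2572] 0.9636357528952956 [ 1.1384 -0.6973 -1.3317]
wrist bracket [(array([ 0.3284, -0.1217, -0.0022]), 0.79), (array([ 0.4328, -0.3417,  0.0029]), 0.69)]
z [0.0074 0.3387 0.3492]
top bracket [(array([ 0.3001,  0.2012, -0.0001]), 0.64), (array([ 0.432 , -0.336 ,  0.0049]), 0.59)]
top display_edge [(array([ 0.6379, -0.0288,  0.2262]), 0.94), (array([ 0.6796,  0.427 , -0.0012]), 0.43)]
top hinge_axis [(array([ 0.6324, -0.0283,  0.0271]), 0.59)]
top laptop [(array([ 0.5298, -0.0072, -0.0033]), 0.87)]
front-face fit x=a*z+b [-0.0027  0.1008] 1124 side fit (yaw) [-0.0009  0.1005]
scene display_edge [(array([ 0.634 , -0.0274,  0.2242]), 0.91)]
scene hinge_axis [(array([ 0.6319, -0.0278,  0.0324]), 0.84)]
scene bracket [(array([0.293 , 0.2049, 0.0003]), 0.92), (array([ 0.4327, -0.3401,  0.0037]), 0.82), (array([ 0.3251, -0.1195, -0.0018]), 0.77)]
back face fit [-0.0055  0.1112] 2515
slide [-0.1508 -0.1073 -0.0284] spin 6.75
slide [-0.1624 -0.0888 -0.0284] spin 6.75
```

The bracket is released flat in the tray, at about (0.432,-0.338,0.004). The display is upright, with its mid-plane at laptop x≈0.105, so I'm going above its edge.

Emit:
servo_tool --pt "-0.02 -0.01 -0.02" --pt "-0.05 -0.03 -0.035" --pt "-0.085 -0.06 -0.045" --pt "-0.12 -0.085 -0.045" --pt "-0.151 -0.108 -0.045" --spin '[1,3,5,6,6.75]' --grip '[0,0,0,0,0]'

```text
time_s: 9.23
tcp_pos: [0.5339, -0.1846, 0.3002]
ee_rot: [[-0.084, -0.996, 0.001], [-0.996, 0.084, -0.0], [0.0, -0.001, -1.0]]
wrist_force: [0.7, -0.8, -0.2]
gripper_width: 1.004
gripper_force: 0.0
```

Emit:
servo_tool --pt "-0.035 -0.02 0" --pt "-0.07 -0.04 0" --pt "-0.105 -0.06 0" --pt "-0.14 -0.08 0" --pt "-0.162 -0.09 0" --spin '[1,3,5,6,6.75]' --grip '[0,0,0,0,0]'

```text
time_s: 9.65
tcp_pos: [0.6379, -0.0287, 0.2981]
ee_rot: [[-0.198, -0.98, -0.001], [-0.98, 0.198, -0.0], [0.0, 0.001, -1.0]]
wrist_force: [0.4, -0.5, -0.4]
gripper_width: 0.998
gripper_force: 0.0
```

Emit:
servo_tool --pt "0 0 0" --pt "0 0 0" --pt "0 0 0" --pt "0 0 0" --pt "0 0 0" --spin '[0,0,0,0,0]' --grip '[0.2,0.2,0.2,0.2,0.2]'

```text
time_s: 10.07
tcp_pos: [0.6355, -0.0331, 0.2998]
ee_rot: [[-0.201, -0.98, 0.0], [-0.98, 0.201, -0.0], [0.0, -0.0, -1.0]]
wrist_force: [0.1, -0.9, 0.2]
gripper_width: 0.809
gripper_force: 0.0
```

```bash
cat >> h.py <<'E'
L=np.array([.534,-.0076]); ax=np.array([np.cos(np.radians(-11.5)),np.sin(np.radians(-11.5))]); ay=np.array([-ax[1],ax[0]])
def tcp_l():
    s=sense(); q=np.array(s['tcp_pos']); return s,np.round([(q[:2]-L)@ax,(q[:2]-L)@ay,q[2]],4)
E
python3 - <<'E'
from h import *
np.set_printoptions(precision=4,suppress=True)
s,q=tcp_l(); print(s['time_s'],q,s['tcp_pos'],s['joints'])
c=capture('wrist'); W=cloud(c,s); 
for n in ('wrist','scene'):
    if n=='scene': capture(n)
    print([(np.round(r['point'],4),r['conf']) for r in tip_of('display_edge',n)][:2])
Q=W[...,:2]-L; lx=Q@ax; ly=Q@ay
m=(c['depth']>0)&(W[...,2]>.220)&(W[...,2]<.235)&(abs(lx-.1)<.03); print(m.sum(),np.percentile(lx[m],[2,50,98]),np.polyfit(ly[m],lx[m],1))
plan([*(L+.1052*ax),.30],168.5,st=s)
E
```

```text
10.0667 [ 0.1046 -0.0047  0.2998] [ 0.6355 -0.0331  0.2998] [ 11.5656  21.5369   7.151    0.0049 -75.6066 -23.1557]
[(array([ 0.6346, -0.0309,  0.2242]), 0.77)]
[(array([ 0.6344, -0.0285,  0.2257]), 0.9), (array([ 0.6745, -0.3073, -0.001 ]), 0.43)]
3919 [0.1011 0.1056 0.11  ] [-0.0002  0.1056]
slide [-0.0047 -0.0006 -0.0002] spin -0.09
```

Emit:
servo_tool --pt "-0.003 -0.001 0.015" --pt "-0.003 -0.001 0.03" --pt "-0.003 -0.001 0.045" --pt "-0.003 -0.001 0.055" --pt "-0.003 -0.001 0.06" --spin '[0,0,0,0,0]' --grip '[0.3,0.3,0.3,0.3,0.3]'

```text
time_s: 10.68
tcp_pos: [0.6369, -0.0295, 0.2379]
ee_rot: [[-0.2, -0.98, -0.003], [-0.98, 0.2, -0.0], [0.001, 0.003, -1.0]]
wrist_force: [0.3, 0.5, 0.1]
gripper_width: 0.701
gripper_force: 0.0
```

Emit:
servo_tool --pt "0 0 0" --pt "0 0 0" --pt "0 0 0" --pt "0 0 0" --pt "0 0 0" --spin '[0,0,0,0,0]' --grip '[0.5,0.6,0.7,0.8,0.9]'

```text
time_s: 11.1
tcp_pos: [0.6379, -0.0291, 0.2404]
ee_rot: [[-0.199, -0.98, 0.002], [-0.98, 0.199, 0.0], [-0.0, -0.001, -1.0]]
wrist_force: [0.8, -0.1, 0.7]
gripper_width: 0.408
gripper_force: 0.0
```

Emit:
servo_tool --pt "0 0 0" --pt "0 0 0" --pt "0 0 0" --pt "0 0 0" --pt "0 0 0" --spin '[0,0,0,0,0]' --grip '[1,1,1,1,1]'

```text
time_s: 11.52
tcp_pos: [0.6376, -0.0292, 0.2396]
ee_rot: [[-0.199, -0.98, -0.0], [-0.98, 0.199, -0.0], [0.0, 0.0, -1.0]]
wrist_force: [-0.5, -0.4, 1.0]
gripper_width: 0.101
gripper_force: 30.0
```

```bash
python3 - <<'E'
from h import *
s,q=tcp_l(); print(s['time_s'],q,s['gripper_width'],s['gripper_force'],s['wrist_force'])
E
```

```text
11.5167 [ 0.1058 -0.0005  0.2396] 0.10082710009440674 29.998907446861267 [-0.49041678 -0.4094732   1.04141119]
```

The display edge is pinched (8.8 mm, 30 N). Lowering along the arc.

Emit:
servo_tool --pt "0 0.006 0" --pt "0 0.013 0" --pt "0 0.02 0.0005" --pt "0 0.027 0.001" --pt "0 0.034 0.0015" --spin '[0,0,0,0,0]' --grip '[1,1,1,1,1]'

```text
time_s: 11.93
tcp_pos: [0.6037, -0.0223, 0.238]
ee_rot: [[-0.2, -0.98, 0.001], [-0.98, 0.2, 0.0], [-0.0, -0.001, -1.0]]
wrist_force: [4.0, -1.6, -4.7]
gripper_width: 0.112
gripper_force: 31.2
```

Emit:
servo_tool --pt "0 0.006 0.001" --pt "0 0.013 0.002" --pt "0 0.019 0.004" --pt "0 0.026 0.0055" --pt "0 0.0325 0.0075" --spin '[0,0,0,0,0]' --grip '[1,1,1,1,1]'

```text
time_s: 12.35
tcp_pos: [0.5718, -0.0159, 0.2307]
ee_rot: [[-0.199, -0.98, 0.0], [-0.98, 0.199, -0.0], [0.0, -0.0, -1.0]]
wrist_force: [1.6, -1.0, 1.2]
gripper_width: 0.126
gripper_force: 32.5
```

```bash
cat >> h.py <<'E'
def angle():
    s,q=tcp_l(); print(s['time_s'],q,s['gripper_width'],s['gripper_force'],np.round(s['wrist_force'],1))
    for n in ('scene','top'):
        c=capture(n); W=cloud(c); Q=W[...,:2]-L; lx=Q@ax; ly=Q@ay; x=.1005-lx; z=W[...,2]-.027; r=np.hypot(x,z)
        m=(c['depth']>0)&(abs(ly)<.135)&(abs(ly)>.06)&(r>.06)&(r<.19)&(z>.04)
        a=np.degrees(np.arctan2(z[m],x[m])); off=9 if n=='scene' else 0
        a=a+np.degrees(np.arcsin(off/1000/r[m])) if off else a
        print(n,m.sum(),np.percentile(a,[10,50,90]).round(1)); e=[(np.round(e['point'],4),e['conf']) for e in tip_of('display_edge',n)][:1]; print(e)
        cv2.imwrite(f'pics/{n}_{s["time_s"]:.1f}.png',c['pixels'])
E
python3 -c "from h import *;angle()"
```

```text
12.35 [ 0.0387 -0.0005  0.2307] 0.12573063379487032 32.49618832021952 [ 1.6 -1.   1.2]
scene 1843 [76.2 79.  85.3]
[(array([ 0.5626, -0.0147,  0.216 ]), 0.82)]
top 138 [72.8 74.  77.2]
[(array([ 0.5708, -0.0152,  0.2146]), 0.92)]
```

Emit:
servo_tool --pt "0 0.006 0.0022" --pt "0 0.012 0.0045" --pt "0 0.018 0.0073" --pt "0 0.0245 0.0103" --pt "0 0.0306 0.0133" --spin '[0,0,0,0,0]' --grip '[1,1,1,1,1]'

```text
time_s: 12.97
tcp_pos: [0.5418, -0.0098, 0.2182]
ee_rot: [[-0.199, -0.98, 0.001], [-0.98, 0.199, -0.0], [0.0, -0.001, -1.0]]
wrist_force: [-2.6, -0.7, 8.4]
gripper_width: 0.139
gripper_force: 34.8
```

Emit:
servo_tool --pt "0 0 0" --pt "0 0 0" --pt "0 0 0" --pt "0 0 0" --pt "0 0 0" --spin '[0,0,0,0,0]' --grip '[1,1,1,1,1]'

```text
time_s: 13.38
tcp_pos: [0.5409, -0.0097, 0.2178]
ee_rot: [[-0.199, -0.98, -0.002], [-0.98, 0.199, 0.0], [0.0, 0.002, -1.0]]
wrist_force: [-3.3, -0.1, 6.7]
gripper_width: 0.14
gripper_force: 33.9
```

```bash
sed -i 's/a=a+np.degrees(np.arcsin/a=a-np.degrees(np.arcsin/' h.py; python3 -c "
from h import *;angle()
capture('top')
for n in ('top','scene'): print([(np.round(r['point'],4),r['conf']) for r in tip_of('bracket',n)])"
```

```text
13.3833 [ 0.0072 -0.0006  0.2178] 0.13966052261171297 33.870742321014404 [-3.3 -0.1  6.7]
scene 2119 [59.3 60.3 61.6]
[(array([ 0.5336, -0.0061,  0.202 ]), 0.87)]
top 275 [62.8 64.1 67.3]
[(array([ 0.5409, -0.0091,  0.2029]), 0.77)]
[(array([ 0.4297, -0.3365,  0.0054]), 0.88), (array([ 0.3266, -0.1191, -0.0028]), 0.59)]
[(array([ 0.4305, -0.3365,  0.0064]), 0.83), (array([ 0.3277, -0.1156,  0.0006]), 0.8)]
```

```bash
ls pics | grep 13.4; cp pics/scene_13.4.png pics/end.png; python3 -c "
import cv2;a=cv2.imread('pics/end.png');cv2.imwrite('pics/end.png',cv2.resize(a[120:360,90:360],None,fx=2.5,fy=2.5))"
```

```text
scene_13.4.png
top_13.4.png
```

View pics/end.png

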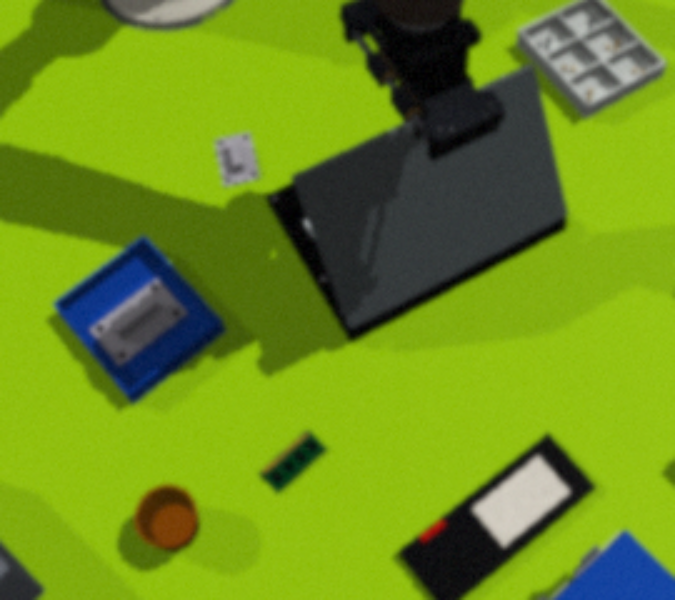

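The picture shows the bracket flat in the blue tray at (138,322), the display held by the gripper at (460,120) at about 60°, and the memory and pot where they were.

```bash
python3 -c "
from station import *;print(finish_job())"
```

```text
the job is handed in; nothing more can be done
None
```

I handed the job in at about 13.5 s with the bracket lying flat, bridge up, in the blue tray and the gripper still holding the display at about 60° open; no verdict was returned.

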